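# Set a clay medallion under the bench magnifier

### The arm

A 7-joint arm with a two-finger parallel gripper is mounted at the origin on the work surface. World frame = base frame: x ahead of the robot, y to its left, z up, the work surface at z = 0. Lengths are in m, angles in degrees, forces in N, time in s.
With the tool pointing down it reaches from about 0.425 to 1.025 m from the base axis. Payload 3.6 kg.
Tool frame: the origin (TCP) lies midway between the tips of the shut fingers; the grasp point (between the pads) lies 19 mm behind it; z points along the fingers, y is the line along which they close (so a half turn about z gives the same grasp; the last joint's range is limited). The gripper opens to 85 mm and grips with 20 to 120 N. Pads are 22 mm wide; open, the fingers measure 114 mm over their backs; the gripper's body (76 mm by 85 mm) begins 54 mm behind the grasp point. The pads swing forward as they close: fully open they stand 13 mm farther back than shut.
Start: joints at [-77.091, 33.873, 2.773, 92.16, -1.908, 54.013, -1.931], TCP at [0.227, 0.688, 0.2] pointing down, gripper open.
Joint ranges: [-153.93, 153.93], [-27.13, 128.08], [-72.61, 78.16], [10.71, 143.7], [-87.88, 267.88], [4.46, 118.87], [-176.78, 176.78]. Speed limits (degrees/s): [147.25, 147.25, 180, 180, 180, 180, 180].

### API

Orientations are given as a 3x3 rotation matrix whose columns are the frame's x, y, z axes.
In Python, from rig import get_obs, optics, r gives the robot as it stands.
- The arm moves only by the shell command python3 -m crank 'ROWS' [FORCE]. ROWS is JSON, a list of rows, each an object with "turn": the turn, a rotation vector about the tool's x, y, z in rad, a list of three; "travel": the shift along the tool's x, y, z in m, a list of three; "hand": the closure, from 0 (fully open) to 1 (shut). A call has exactly 10 rows; each row shifts and turns the commanded pose from where the row before left it, along the tool's axes as they then stand; what a row does not reach is not made up. A row lasts 1/12 s, in which the tool goes at most 41.7 mm and 7.16 degrees, less where a joint would pass 70% of its speed; a pose out of reach is approached as far as the arm can. A call is refused whole if a number of a shift passes 0.0417 or a number of a turn 0.125, either way. A call with a gripper value outside its range is refused whole. The fingers move at their own pace and stop on an object; FORCE is the grip in N (left out, the last holds). Time passes only in rows, so rows that do not move let the fingers close, or fill a call up. It gives the time, the measured TCP pose, the force, the opening and the grip force at its end, in the units of the state.
- get_obs(): the state, without advancing time (a new reading comes with each control period).
- optics.read_camera(name): name is "scene" or "side" or "wrist"; returns a dict with "color" (420x560x3 uint8, blue, green, red), "K" (3x3 intrinsics, pixels), "dist" ([k1, k2, p1, p2, k3] as OpenCV has them; the pictures are not rectified), "extrinsics" (4x4, takes a point from world to camera coordinates). Camera axes: x right, y down, z forward; pixel columns grow to the right and rows downward; lengths in m; the calibration is good to about 2 mm. A picture is of the moment at which its call begins. There is no depth.
- r.hand_in(): hands the job in; it is judged then, once.
The state is a dict: "time": time; "joint_pos": joint angles; "qvel": joint speeds; "effort": joint torques, N m; "position": TCP position; "eef_rot": TCP orientation; "force": force on the tool from outside, world axes, zero at the start; "moment": the same for the moment, N m; "grip_width": opening from 0.0 (shut) to 1.0 (fully open); "grasp_force": force on a finger pad.
Only numpy, scipy, OpenCV 4.12 (cv2) and the standard library are available. Lean on these libraries where they do the work, as an engineer would, in place of code of your own. Each camera call takes 0.05 s, during which the arm holds its last target. There are 200 camera calls.

### The job

Pick the round clay medallion off the ware board and set it down gently, face up, in the middle of the banding wheel. Then swing the magnifier's arm round until the lens stands centred right over the medallion, and leave it there. Leave the other clay pieces and everything else on the table where they are.

Things in the scene. Friction and masses are not known exactly. Their poses are not given: they have to be found in the camera images.
- medallion: round flat disc of fired clay, 56 mm across, 18 mm thick, about 70 g, a slightly raised round in the middle of its upper face; lies face up on the ware board, 18 mm above the table, in one of the board's three places. Origin: centre of its underside, z up through the face. It breaks if dropped
- ware_board: fixed plywood board 340 x 100 x 18 mm (its x, y, z) on the table, carrying the three clay pieces in a row along its x axis, 105 mm between centres. Origin: centre of its underside
- star: eight-pointed clay star, 64 mm over the points, 18 mm thick, on the ware board; must stay. Origin: centre of its underside
- house: flat clay house shape with a gable, about 58 x 44 mm, 18 mm thick, on the ware board; must stay. Origin: underside, near its centre
- wheel_centre (a point): centre of the upper face of the banding wheel (a low round metal turntable with fine rings, 140 mm across, 60 mm high, the head 12 mm thick; the head turns stiffly, the base is fixed). The wheel's centre always lies on the circle along which the lens centre travels
- magnifier_arm (a joint): angle of the magnifier's level arm about its upright post, rad; 0 when it points along the stand's own -x axis, growing anticlockwise seen from above, range -1.3 to 1.4. A stiff friction joint (0.4 N m, about 2 N at the knob) without springs: it stays where released
- magnifier_pivot (a point): point on the axis of the magnifier's post (post 20 mm thick; fixed base 110 mm across, 22 mm high), 200 mm above the table; its axes are the fixed stand's axes, z up; the joint housing on it reaches up to 230 mm
- lens_centre (a point): centre of the round lens (101 mm across its white rim, 11 mm thick, level), 180 mm from the post's axis and 200 mm above the table; moves with the arm
- magnifier_knob (a point): middle of the upright round black knob, 18 mm thick and 45 mm tall (from 206 to 251 mm above the table), standing on a 22 mm wide tab beyond the lens, 245 mm from the post's axis in line with post and lens; moves with the arm. Grip it from above, or push it sideways
- jar: white glaze jar 64 mm across, 85 mm tall, bystander. Origin: centre of its underside
- cutter: steel ring cutter 66 mm across, 25 mm high, bystander. Origin: centre of its underside
- bowl: white bowl 100 mm across, 50 mm high, bystander. Origin: centre of its underside
- modelling_spatula: spatula 150 mm long lying on the table, bystander. Origin: underside, along its length
There are look-alikes about, which are no part of the job. Leave any pink look-alike of the part that bears wheel_centre alone. What is shaped like the medallion but yellow is not meant.

How it is judged (in metres and radians):
On the way, in this order (a step that is already met when the one before it is completed fails the run):
1. the medallion lies face up in the middle of the wheel, released (horizontal distance between medallion and wheel_centre below 0.012 m and z of medallion in the frame of wheel_centre between -0.004 and 0.004 m and angle between medallion's own z axis and vertical below 0.1 rad and linear speed of medallion below 0.02 m/s and contact force between medallion and the fingers below 0.05 N), for 0.2 s.
2. the lens stands centred over the medallion (horizontal distance between lens_centre and medallion below 0.012 m and velocity of joint magnifier_arm between -0.03 and 0.03 rad/s), for 0.2 s.
At the end, for the whole second after the job is handed in: The medallion lies flat, face up and at rest on the wheel, its centre within 12 mm of the wheel's centre, released; the lens centre stands still within 12 mm (seen from above) of the medallion's centre (all of step 1 and all of step 2); the robot touches nothing.
It fails at once if the medallion is dropped or thrown (faster than 0.6 m/s, a fall of about 18 mm, while out of the fingers) (linear speed of medallion above 0.6 m/s and contact force between medallion and the fingers below 0.05 N).
It fails at once if another clay piece or a bystander is moved by more than 20 mm (distance of any of star, house, jar, cutter, bowl, modelling_spatula from where it was at the start of the episode above 0.02 m).
It also fails if it takes over 58 s, if anything falls off the work surface, if the arm or the gripper's body presses on something with over 40 N, if the wrist force passes 120 N, or if a joint passes its speed limit or range.

## Working session

There is one attempt and no reset: what is moved stays moved. The work goes in short steps, Python scripts to look and compute and a shell command to move; the robot and the scene stay as the last step left them, time stands still between calls to the robot, and variables do not carry over. Pictures are saved under pics/ and viewed, at most 10 in all, crops included, and the job is handed in when it is done.

```bash
mkdir -p pics; ls; python3 - <<'E'
from rig import get_obs, optics, r
import cv2,pickle
o=get_obs();print({k:o[k] for k in('time','position','eef_rot','grip_width')})
d={}
for n in("scene","side"):
    c=optics.read_camera(n);d[n]=c;cv2.imwrite(f"pics/{n}0.png",cv2.resize(c["color"],(800,600),interpolation=cv2.INTER_CUBIC));print(c["K"],c["dist"],c["extrinsics"])
pickle.dump(d,open("cams.pkl","wb"))
E
```

```text
pics
{'time': 0.0, 'position': array([0.22695446, 0.6876251 , 0.1985405 ]), 'eef_rot': array([[-9.49647209e-01,  3.13320694e-01, -5.67133700e-04],
       [ 3.13321178e-01,  9.49644785e-01, -2.14981423e-03],
       [-1.35005728e-04, -2.21926009e-03, -9.99997528e-01]]), 'grip_width': 1.0024733462227933}
[[451.52850277   0.         287.83198834]
 [  0.         451.52850277 208.99091542]
 [  0.           0.           1.        ]] [-0.0888068  0.         0.         0.         0.       ] [[-0.73032502  0.6828876   0.01702602  0.39523054]
 [ 0.53793224  0.59030465 -0.60180506 -0.22733756]
 [-0.42101575 -0.43035445 -0.79846151  1.67117572]
 [ 0.          0.          0.          1.        ]]
[[546.54946517   0.         276.24945542]
 [  0.         546.54946517 207.65527249]
 [  0.           0.           1.        ]] [0.02663132 0.         0.         0.         0.        ] [[ 0.9992748  -0.03472995  0.01561098 -0.57623043]
 [-0.01644688 -0.76344482 -0.64566362  0.12609899]
 [ 0.03434198  0.64493863 -0.76346237  1.87748323]
 [ 0.          0.          0.          1.        ]]
```

View pics/scene0.png

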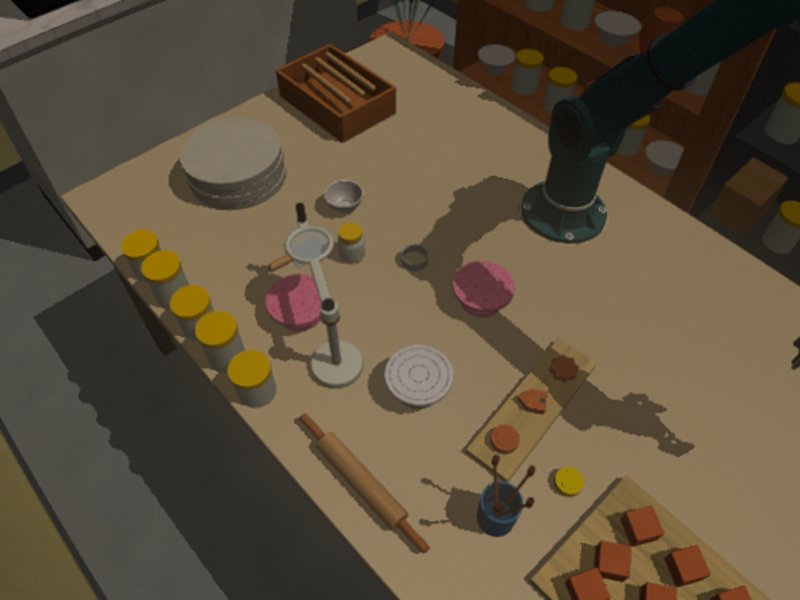

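View pics/side0.png

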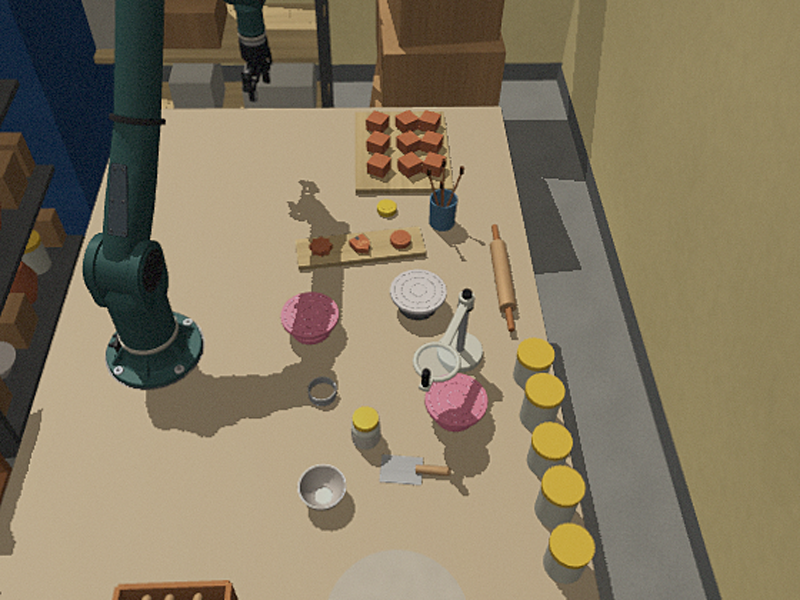

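The scene view (800 px wide) shows the medallion at (505,438), the white wheel at (419,374), the lens at (310,245), the post top at (329,307) and the knob top at (300,207). In the side view they are at (400,239), (418,291), (437,362), (467,296) and (427,372).

```bash
cat > h.py <<'E'
import numpy as np,cv2
def plane(c,uv,z,s=1.0,off=(0,0)):
    # uv in enlarged picture: scale s, crop offset off
    p=(np.array(uv,float)+.5)/s-.5+np.array(off)
    n=cv2.undistortPoints(p.reshape(1,1,2),c["K"],np.array(c["dist"],float)).ravel()
    E=np.array(c["extrinsics"]);R,t=E[:3,:3],E[:3,3]
    o=-R.T@t;d=R.T@np.r_[n,1]
    return (o+d*(z-o[2])/d[2])[:2]
E
python3 - <<'E'
import pickle,numpy as np
from h import *
d=pickle.load(open("cams.pkl","rb"))
for n,z,a,b in [("med",.036,(505,438),(400,239)),("wheel",.06,(419,374),(418,291)),("lens",.2,(310,245),(437,362)),("post",.23,(329,306),(467,295)),("knobtop",.251,(300,207),(427,372)),
 ("star",.036,(564,368),(320,245)),("house",.036,(533,401),(361,243)),("jar",.085,(351,232),(366,415)),("stbase",.022,(336,361),(462,350))]:
    print(n,plane(d["scene"],a,z,1/.7).round(4),plane(d["side"],b,z,1/.7).round(4))
E
```

```text
med [0.6026 0.3312] [0.601  0.3236]
wheel [0.6369 0.1234] [0.6371 0.1197]
lens [ 0.6515 -0.1916] [ 0.6543 -0.1952]
post [ 0.7319 -0.0247] [ 0.729  -0.0397]
knobtop [ 0.6269 -0.2483] [ 0.6274 -0.255 ]
star [0.3932 0.3093] [0.3891 0.3056]
house [0.5006 0.3154] [0.4972 0.3108]
jar [ 0.5025 -0.2494] [ 0.505  -0.2483]
stbase [ 0.7287 -0.0335] [ 0.7354 -0.0353]
```

```bash
cat > go.py <<'E'
import sys,numpy as np
from rig import get_obs
o=get_obs();R=np.array(o["eef_rot"]);t=np.array([float(v) for v in sys.argv[1:4]])
print("tool shift",(R.T@(t-o["position"])).round(4),"pos",o["position"].round(4),"t",o["time"],"yaw y",np.degrees(np.arctan2(R[1,1],R[0,1])).round(2))
E
python3 go.py 0.602 0.3275 0.16
```

```text
tool shift [-0.469  -0.2244  0.0392] pos [0.227  0.6877 0.1987] t 0.1 yaw y 71.74
```

```bash
python3 -m crank '[{"turn":[0,0,0],"travel":[-0.015,-0.007,0],"hand":0},{"turn":[0,0,0],"travel":[-0.03,-0.0145,0],"hand":0},{"turn":[0,0,0],"travel":[-0.03,-0.0145,0],"hand":0},{"turn":[0,0,0],"travel":[-0.03,-0.0145,0],"hand":0},{"turn":[0,0,0],"travel":[-0.03,-0.0145,0],"hand":0},{"turn":[0,0,0],"travel":[-0.03,-0.0145,0],"hand":0},{"turn":[0,0,0],"travel":[-0.03,-0.0145,0],"hand":0},{"turn":[0,0,0],"travel":[-0.03,-0.0145,0],"hand":0},{"turn":[0,0,0],"travel":[-0.03,-0.0145,0],"hand":0},{"turn":[0,0,0],"travel":[-0.03,-0.0145,0],"hand":0}]'
python3 -m crank '[{"turn":[0,0,0],"travel":[-0.03,-0.0145,0],"hand":0},{"turn":[0,0,0],"travel":[-0.03,-0.0145,0],"hand":0},{"turn":[0,0,0],"travel":[-0.03,-0.0145,0],"hand":0},{"turn":[0,0,0],"travel":[-0.03,-0.0145,0.01],"hand":0},{"turn":[0,0,0],"travel":[-0.03,-0.0145,0.01],"hand":0},{"turn":[0,0,0],"travel":[-0.025,-0.01,0.01],"hand":0},{"turn":[0,0,0],"travel":[-0.009,-0.0065,0.009],"hand":0},{"turn":[0,0,0],"travel":[0,0,0],"hand":0},{"turn":[0,0,0],"travel":[0,0,0],"hand":0},{"turn":[0,0,0],"travel":[0,0,0],"hand":0}]'
python3 - <<'E'
from rig import get_obs, optics
import cv2,pickle
c=optics.read_camera("wrist");pickle.dump(c,open("w1.pkl","wb"));cv2.imwrite("pics/w1.png",cv2.resize(c["color"],(800,600),interpolation=cv2.INTER_CUBIC))
E
python3 go.py 0.602 0.3275 0.16
```

```text
time: 0.93
position: [0.4564, 0.4655, 0.1996]
eef_rot: [[-0.949, 0.314, 0.0], [0.314, 0.949, -0.001], [-0.0, -0.001, -1.0]]
force: [0.0, -0.2, 0.1]
grip_width: 1.0
grasp_force: 0.0
time: 1.77
position: [0.5999, 0.3286, 0.1609]
eef_rot: [[-0.95, 0.311, -0.001], [0.311, 0.95, 0.002], [0.002, 0.001, -1.0]]
force: [-0.6, -0.2, -0.1]
grip_width: 1.0
grasp_force: 0.0
tool shift [-0.0026 -0.001   0.0012] pos [0.5999 0.3292 0.1612] t 1.8167 yaw y 71.95
```

View pics/w1.png

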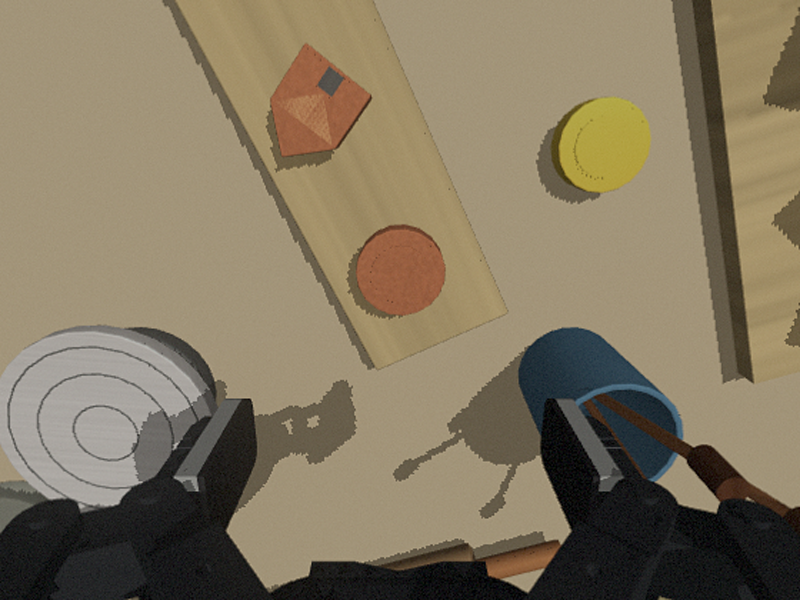

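The wrist view shows the medallion centre at (402,269), the wheel centre at (107,433) and the brush cup at about (620,420), near the right finger.

```bash
python3 - <<'E'
import pickle
from h import *
c=pickle.load(open("w1.pkl","rb"));d=pickle.load(open("cams.pkl","rb"))
print("med",plane(c,(402,269),.036,1/.7),"wheel",plane(c,(106,433),.06,1/.7))
for z in(.06,.08,.1): print("cup",z,plane(c,(632,435),z,1/.7),plane(d["scene"],(502,488),z,1/.7),plane(d["side"],(443,196),z,1/.7))
E
python3 go.py 0.602 0.3275 0.016
```

```text
med [0.59917051 0.33116744] wheel [0.63714225 0.12066722]
cup 0.06 [0.74274067 0.43877076] [0.69059855 0.39933697] [0.72474069 0.46333192]
cup 0.08 [0.72673956 0.43262363] [0.69809628 0.40259408] [0.72185327 0.44149922]
cup 0.1 [0.71073846 0.4264765 ] [0.705594   0.40585119] [0.71896584 0.41966652]
tool shift [-0.0027 -0.0012  0.1452] pos [0.5999 0.3292 0.1612] t 1.8167 yaw y 71.95
```

```bash
python3 -m crank '[{"turn":[0,0,0],"travel":[0,0.0005,0.02],"hand":0},{"turn":[0,0,0],"travel":[0,0.0005,0.02],"hand":0},{"turn":[0,0,0],"travel":[0,0,0.02],"hand":0},{"turn":[0,0,0],"travel":[0,0,0.02],"hand":0},{"turn":[0,0,0],"travel":[0,0,0.02],"hand":0},{"turn":[0,0,0],"travel":[0,0,0.015],"hand":0},{"turn":[0,0,0],"travel":[0,0,0.015],"hand":0},{"turn":[0,0,0],"travel":[0,0,0.01],"hand":0},{"turn":[0,0,0],"travel":[0,0,0.005],"hand":0},{"turn":[0,0,0],"travel":[0,0,0],"hand":0}]' 30
python3 -m crank '[{"turn":[0,0,0],"travel":[0,0,0],"hand":0.2},{"turn":[0,0,0],"travel":[0,0,0],"hand":0.3},{"turn":[0,0,0],"travel":[0,0,0],"hand":0.4},{"turn":[0,0,0],"travel":[0,0,0],"hand":0.5},{"turn":[0,0,0],"travel":[0,0,0],"hand":0.6},{"turn":[0,0,0],"travel":[0,0,0],"hand":0.8},{"turn":[0,0,0],"travel":[0,0,0],"hand":1},{"turn":[0,0,0],"travel":[0,0,0],"hand":1},{"turn":[0,0,0],"travel":[0,0,0],"hand":1},{"turn":[0,0,0],"travel":[0,0,0],"hand":1}]' 30
python3 go.py 0.637 0.121 0.13
```

```text
time: 2.65
position: [0.601, 0.3278, 0.0149]
eef_rot: [[-0.95, 0.312, -0.001], [0.312, 0.95, -0.0], [0.001, -0.001, -1.0]]
force: [-0.0, -0.2, -0.2]
grip_width: 1.001
grasp_force: 0.0
time: 3.48
position: [0.6019, 0.3273, 0.0156]
eef_rot: [[-0.95, 0.313, -0.0], [0.313, 0.95, -0.0], [0.0, -0.0, -1.0]]
force: [0.7, -0.3, -0.5]
grip_width: -0.003
grasp_force: 0.0
tool shift [-0.098  -0.1849 -0.1143] pos [0.6019 0.3273 0.0156] t 3.4833 yaw y 71.73
```

The fingers shut on nothing, so I'll look before doing anything else.

```bash
python3 - <<'E'
from rig import get_obs, optics
import cv2,numpy as np
a=optics.read_camera("wrist")["color"];s=optics.read_camera("scene")["color"][180:390,250:490]
b=optics.read_camera("side")["color"][110:260,190:390]
cv2.imwrite("pics/m.png",np.hstack([cv2.resize(a,(400,300)),np.vstack([cv2.resize(s,(400,350)),cv2.resize(b,(400,250))])[:300]]) if 0 else np.vstack([cv2.resize(a,(400,300)),cv2.resize(b,(400,300))]).copy())
cv2.imwrite("pics/m2.png",np.hstack([cv2.imread("pics/m.png"),cv2.resize(s,(400,600),fx=1,fy=1)]))
print(get_obs()["position"],get_obs()["grip_width"],get_obs()["grasp_force"])
E
```

```text
[0.60193675 0.3273378  0.01567569] 0.0027785006509413314 0.0
```

View pics/m2.png

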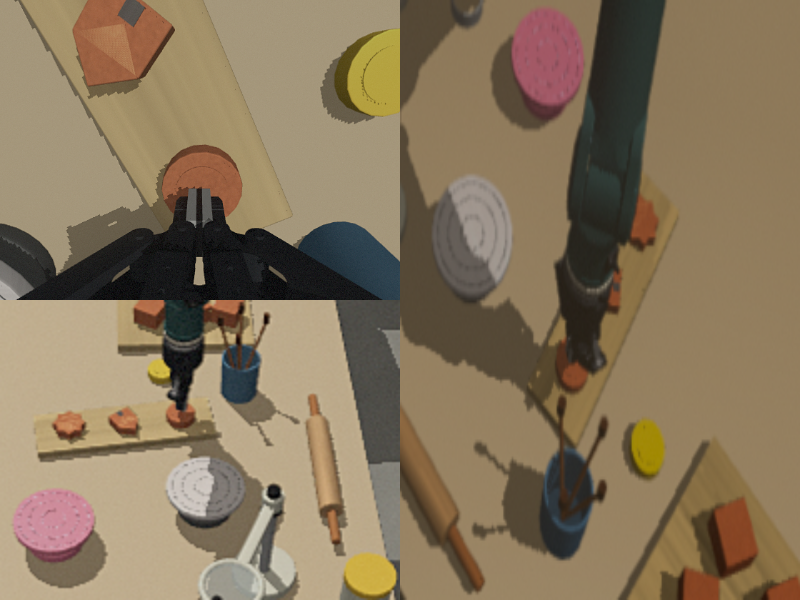

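```bash
python3 - <<'E'
from rig import get_obs, optics
import cv2,numpy as np
o=get_obs();p=o["position"];R=np.array(o["eef_rot"])
ims=[]
for n,(x,y) in (("scene",(310,250)),("side",(230,110)),("wrist",(230,190))):
    c=optics.read_camera(n);E=c["extrinsics"];img=c["color"].copy()
    big=cv2.resize(img[y:y+100,x:x+88],None,fx=3,fy=3,interpolation=cv2.INTER_CUBIC)
    big=np.clip(big.astype(float)*1.8,0,255).astype(np.uint8)
    for dz,col in((0,(0,255,0)),(-.02,(255,0,0)),(-.04,(255,255,0))):
        q=cv2.projectPoints((p+R@[0,0,dz]).reshape(1,3),cv2.Rodrigues(E[:3,:3])[0],E[:3,3],c["K"],np.array(c["dist"]))[0].ravel()
        print(n,dz,q.round(1),'crop',(3*(q-[x,y])).round())
        cv2.circle(big,tuple(int(v) for v in 3*(q-[x,y])),2,col,-1)
    ims.append(big)
cv2.imwrite("pics/z.png",np.hstack(ims))
E
```

```text
scene 0 [351.5 308.5] crop [125. 175.]
scene -0.02 [352.5 305.4] crop [127. 166.]
scene -0.04 [353.4 302.3] crop [130. 157.]
side 0 [279.9 170.2] crop [150. 181.]
side -0.02 [280.  166.5] crop [150. 170.]
side -0.04 [280.2 162.8] crop [150. 158.]
wrist 0 [278.9 250.1] crop [147. 180.]
wrist -0.02 [278.9 267.4] crop [147. 232.]
wrist -0.04 [278.9 289. ] crop [147. 297.]
```

View pics/z.png

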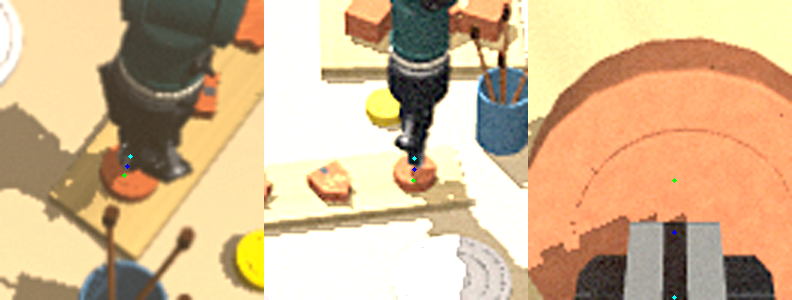

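```bash
python3 - <<'E'
import pickle,numpy as np
from h import *
from rig import get_obs
c=pickle.load(open("w1.pkl","rb"));E=c["extrinsics"];o=get_obs()
R=np.array([[-.95,.312,0],[.312,.95,0],[0,0,-1]]);tcp=np.array([.5999,.3292,.1612])
print("K",c["K"][0,0]);cam=-E[:3,:3].T@E[:3,3]
print("cam in tool",R.T@(cam-tcp),"cam axes in tool\n",(E[:3,:3]@R).round(3))
for uvl,uvr in(((252,400),(543,400)),((228,505),(566,400))):
  for z in(0,-.01,-.02,-.03,-.04,-.05):
    f=[(R.T@(np.r_[plane(c,u,tcp[2]-z,1/.7),tcp[2]-z]-tcp)).round(4) for u in(uvl,uvr)]
    print(z,f)
E
```

```text
K 351.27702044721167
cam in tool [ 0.08205147 -0.00103396 -0.17518638] cam axes in tool
 [[ 0.002  1.    -0.001]
 [-0.947  0.001 -0.32 ]
 [-0.32   0.001  0.947]]
0 [array([-0.0185, -0.0584,  0.    ]), array([-0.0184,  0.0564,  0.    ])]
-0.01 [array([-0.0128, -0.0551, -0.01  ]), array([-0.0126,  0.0531, -0.01  ])]
-0.02 [array([-0.0071, -0.0519, -0.02  ]), array([-0.0069,  0.0498, -0.02  ])]
-0.03 [array([-0.0013, -0.0486, -0.03  ]), array([-0.0012,  0.0466, -0.03  ])]
-0.04 [array([ 0.0044, -0.0453, -0.04  ]), array([ 0.0045,  0.0433, -0.04  ])]
-0.05 [array([ 0.0102, -0.042 , -0.05  ]), array([ 0.0103,  0.04  , -0.05  ])]
0 [array([-0.0692, -0.0732,  0.    ]), array([-0.0184,  0.0655,  0.    ])]
-0.01 [array([-0.0605, -0.0691, -0.01  ]), array([-0.0126,  0.0617, -0.01  ])]
-0.02 [array([-0.0519, -0.065 , -0.02  ]), array([-0.0069,  0.0579, -0.02  ])]
-0.03 [array([-0.0433, -0.0609, -0.03  ]), array([-0.0012,  0.0541, -0.03  ])]
-0.04 [array([-0.0346, -0.0567, -0.04  ]), array([ 0.0046,  0.0503, -0.04  ])]
-0.05 [array([-0.026 , -0.0526, -0.05  ]), array([ 0.0103,  0.0465, -0.05  ])]
```

```bash
python3 -m crank '[{"turn":[0,0,0],"travel":[0,0,0],"hand":0},{"turn":[0,0,0],"travel":[0,0,0],"hand":0},{"turn":[0,0,0],"travel":[0,0,0],"hand":0},{"turn":[0,0,0],"travel":[0,0,0],"hand":0},{"turn":[0,0,0],"travel":[0,0,0],"hand":0},{"turn":[0,0,0],"travel":[0.002,0.0015,0],"hand":0},{"turn":[0,0,0],"travel":[0,0,0],"hand":0},{"turn":[0,0,0],"travel":[0,0,0],"hand":0},{"turn":[0,0,0],"travel":[0,0,0.005],"hand":0},{"turn":[0,0,0],"travel":[0,0,0.005],"hand":0}]' 30
python3 -m crank '[{"turn":[0,0,0],"travel":[0,0,0.005],"hand":0},{"turn":[0,0,0],"travel":[0,0,0.005],"hand":0},{"turn":[0,0,0],"travel":[0,0,0.004],"hand":0},{"turn":[0,0,0],"travel":[0,0,0.003],"hand":0},{"turn":[0,0,0],"travel":[0,0,0.002],"hand":0},{"turn":[0,0,0],"travel":[0,0,0.001],"hand":0},{"turn":[0,0,0],"travel":[0,0,0],"hand":0},{"turn":[0,0,0],"travel":[0,0,0],"hand":0},{"turn":[0,0,0],"travel":[0,0,0],"hand":0},{"turn":[0,0,0],"travel":[0,0,0],"hand":0}]' 30
python3 - <<'E'
from rig import optics
import cv2,numpy as np
c=optics.read_camera("wrist")["color"];s=optics.read_camera("side")["color"][110:200,220:340]
cv2.imwrite("pics/w3.png",np.hstack([cv2.resize(c,(480,360)),cv2.resize(s,(320,360))]))
E
```

```text
time: 4.62
position: [0.6008, 0.3296, 0.0056]
eef_rot: [[-0.95, 0.313, 0.001], [0.313, 0.95, 0.0], [-0.001, 0.001, -1.0]]
force: [-0.8, -0.1, -0.1]
grip_width: 1.0
grasp_force: 0.0
time: 5.45
position: [0.6007, 0.3295, -0.014]
eef_rot: [[-0.95, 0.313, 0.0], [0.313, 0.95, 0.0], [-0.0, 0.0, -1.0]]
force: [0.3, 0.2, -0.3]
grip_width: 0.996
grasp_force: 0.0
```

View pics/w3.png

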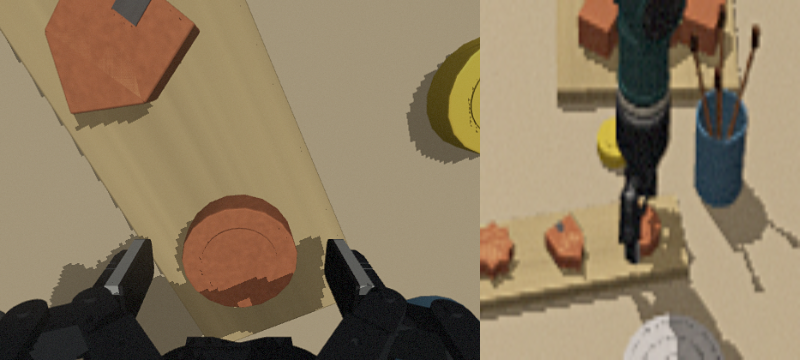

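```bash
python3 - <<'E'
from rig import optics,get_obs
from h import *
c=optics.read_camera("wrist");o=get_obs();R=np.array(o["eef_rot"])
m=np.r_[plane(c,(240,257),.036,480/560),.036];print(m,(R.T@(m-o["position"])).round(4))
for z in(.02,.03,.04):
  print(z,[(R.T@(np.r_[plane(c,u,z,480/560),z]-o["position"])).round(4) for u in((152,240),(328,240))])
E
```

```text
[0.59985057 0.33024546 0.036     ] [ 0.001   0.0005 -0.0501]
0.02 [array([ 0.001 , -0.0462, -0.0341]), array([ 0.001 ,  0.0473, -0.0341])]
0.03 [array([ 0.0067, -0.0429, -0.0441]), array([ 0.0068,  0.0439, -0.0441])]
0.04 [array([ 0.0125, -0.0397, -0.0541]), array([ 0.0126,  0.0406, -0.0541])]
```

```bash
python3 -m crank '[{"turn":[0,0,0],"travel":[0.001,0,0.002],"hand":0},{"turn":[0,0,0],"travel":[0,0,0],"hand":0.15},{"turn":[0,0,0],"travel":[0,0,0],"hand":0.25},{"turn":[0,0,0],"travel":[0,0,0],"hand":0.3},{"turn":[0,0,0],"travel":[0,0,0],"hand":0.35},{"turn":[0,0,0],"travel":[0,0,0],"hand":0.4},{"turn":[0,0,0],"travel":[0,0,0],"hand":0.6},{"turn":[0,0,0],"travel":[0,0,0],"hand":1},{"turn":[0,0,0],"travel":[0,0,0],"hand":1},{"turn":[0,0,0],"travel":[0,0,0],"hand":1}]' 30
```

```text
time: 6.43
position: [0.5996, 0.3298, -0.016]
eef_rot: [[-0.95, 0.313, 0.0], [0.313, 0.95, 0.0], [-0.0, 0.0, -1.0]]
force: [-0.7, -0.7, 5.3]
grip_width: 0.642
grasp_force: 31.6
```

```bash
python3 -m crank '[{"turn":[0,0,0],"travel":[0,0,-0.005],"hand":1},{"turn":[0,0,0],"travel":[0,0,-0.01],"hand":1},{"turn":[0,0,0],"travel":[0,0,-0.015],"hand":1},{"turn":[0,0,0],"travel":[0,0,-0.015],"hand":1},{"turn":[0,0,0],"travel":[0,0,-0.015],"hand":1},{"turn":[0,0,0],"travel":[0,0,-0.015],"hand":1},{"turn":[0,0,0],"travel":[0,0,-0.015],"hand":1},{"turn":[0,0,0],"travel":[0,0,-0.01],"hand":1},{"turn":[0,0,0],"travel":[0,0,0],"hand":1},{"turn":[0,0,0],"travel":[0,0,0],"hand":1}]'
python3 - <<'E'
from rig import optics,get_obs
import cv2,pickle,numpy as np
c=optics.read_camera("wrist");pickle.dump((c,get_obs()),open("w4.pkl","wb"));cv2.imwrite("pics/w4.png",cv2.resize(c["color"],(800,600),interpolation=cv2.INTER_CUBIC))
E
python3 go.py 0.637 0.121 0.084
```

```text
time: 7.27
position: [0.6002, 0.3301, 0.0851]
eef_rot: [[-0.95, 0.313, 0.002], [0.313, 0.95, 0.001], [-0.001, 0.002, -1.0]]
force: [-0.1, -0.3, -1.3]
grip_width: 0.644
grasp_force: 32.0
tool shift [-1.011e-01 -1.863e-01 -1.000e-04] pos [0.5993 0.3296 0.0839] t 7.3167 yaw y 71.74
```

View pics/w4.png

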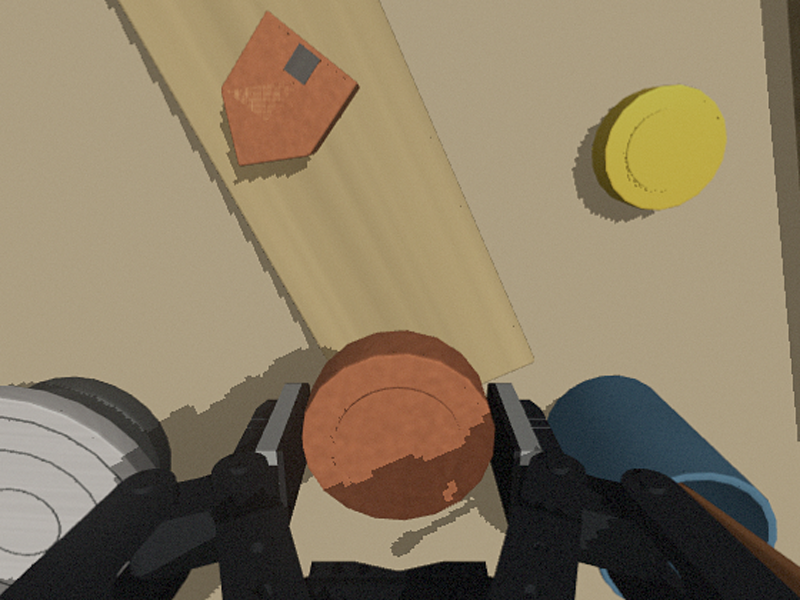

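The medallion is held level, with its top-face centre at about (399,436).

```bash
python3 - <<'E'
import pickle
from h import *
c,o=pickle.load(open("w4.pkl","rb"));R=np.array(o["eef_rot"])
z=o["position"][2]+.052;m=np.r_[plane(c,(399,436),z,1/.7),z];print(m,R.T@(m-o["position"]))
E
```

```text
[0.60095537 0.32980836 0.13592598] [-0.00147811  0.00065792 -0.05199994]
```

```bash
python3 -m crank '[{"turn":[0,0,0],"travel":[-0.004,-0.0075,0],"hand":1},{"turn":[0,0,0],"travel":[-0.0115,-0.0215,0],"hand":1},{"turn":[0,0,0],"travel":[-0.0115,-0.0215,0],"hand":1},{"turn":[0,0,0],"travel":[-0.0115,-0.0215,0],"hand":1},{"turn":[0,0,0],"travel":[-0.0115,-0.0215,0],"hand":1},{"turn":[0,0,0],"travel":[-0.0115,-0.0215,0],"hand":1},{"turn":[0,0,0],"travel":[-0.0115,-0.0215,0],"hand":1},{"turn":[0,0,0],"travel":[-0.0115,-0.0215,0],"hand":1},{"turn":[0,0,0],"travel":[-0.0115,-0.0215,0],"hand":1},{"turn":[0,0,0],"travel":[-0.004,-0.0075,0],"hand":1}]'
python3 -m crank '[{"turn":[0,0,0],"travel":[0,0,0],"hand":1},{"turn":[0,0,0],"travel":[0,0,0.01],"hand":1},{"turn":[0,0,0],"travel":[0,0,0.01],"hand":1},{"turn":[0,0,0],"travel":[0,0,0.01],"hand":1},{"turn":[0,0,0],"travel":[0,0,0.008],"hand":1},{"turn":[0,0,0],"travel":[0,0,0.007],"hand":1},{"turn":[0,0,0],"travel":[0,0,0.005],"hand":1},{"turn":[0,0,0],"travel":[0,0,0],"hand":1},{"turn":[0,0,0],"travel":[0,0,0],"hand":1},{"turn":[0,0,0],"travel":[0,0,0],"hand":1}]'
python3 go.py 0.637 0.121 0.026
```

```text
time: 8.15
position: [0.6358, 0.1137, 0.0826]
eef_rot: [[-0.948, 0.319, -0.002], [0.319, 0.948, -0.004], [0.0, -0.005, -1.0]]
force: [0.1, -1.5, -1.6]
grip_width: 0.644
grasp_force: 32.0
time: 8.98
position: [0.6363, 0.1208, 0.034]
eef_rot: [[-0.95, 0.314, 0.001], [0.314, 0.95, 0.0], [-0.001, 0.0, -1.0]]
force: [0.1, -0.5, -0.1]
grip_width: 0.643
grasp_force: 32.0
tool shift [-0.0006  0.0004  0.008 ] pos [0.6363 0.1208 0.034 ] t 8.9833 yaw y 71.73
```

```bash
python3 -m crank '[{"turn":[0,0,0],"travel":[0,0,0.001],"hand":1},{"turn":[0,0,0],"travel":[0,0,0.001],"hand":1},{"turn":[0,0,0],"travel":[0,0,0.001],"hand":1},{"turn":[0,0,0],"travel":[0,0,0.001],"hand":1},{"turn":[0,0,0],"travel":[0,0,0.001],"hand":1},{"turn":[0,0,0],"travel":[0,0,0.001],"hand":1},{"turn":[0,0,0],"travel":[0,0,0.001],"hand":1},{"turn":[0,0,0],"travel":[0,0,0.0005],"hand":1},{"turn":[0,0,0],"travel":[0,0,0],"hand":1},{"turn":[0,0,0],"travel":[0,0,0],"hand":1}]'
```

```text
time: 9.82
position: [0.6359, 0.1208, 0.0262]
eef_rot: [[-0.95, 0.313, 0.0], [0.313, 0.95, -0.0], [-0.0, -0.0, -1.0]]
force: [-0.2, 0.5, -0.9]
grip_width: 0.639
grasp_force: 32.0
```

```bash
python3 -m crank '[{"turn":[0,0,0],"travel":[0,0,0.0005],"hand":1},{"turn":[0,0,0],"travel":[0,0,0],"hand":1},{"turn":[0,0,0],"travel":[0,0,0.0005],"hand":1},{"turn":[0,0,0],"travel":[0,0,0],"hand":1},{"turn":[0,0,0],"travel":[0,0,0.0005],"hand":1},{"turn":[0,0,0],"travel":[0,0,0],"hand":1},{"turn":[0,0,0],"travel":[0,0,0],"hand":1},{"turn":[0,0,0],"travel":[0,0,0],"hand":1},{"turn":[0,0,0],"travel":[0,0,0],"hand":1},{"turn":[0,0,0],"travel":[0,0,0],"hand":1}]'
```

```text
time: 10.65
position: [0.636, 0.1208, 0.026]
eef_rot: [[-0.95, 0.313, 0.0], [0.313, 0.95, 0.0], [-0.0, 0.0, -1.0]]
force: [-2.9, -0.3, 7.6]
grip_width: 0.643
grasp_force: 32.7
```

Contact registers at 7.6 N, so I'll open the fingers slowly and then retreat upward.

```bash
python3 -m crank '[{"turn":[0,0,0],"travel":[0,0,-0.0005],"hand":0.34},{"turn":[0,0,0],"travel":[0,0,-0.0005],"hand":0.32},{"turn":[0,0,0],"travel":[0,0,0],"hand":0.3},{"turn":[0,0,0],"travel":[0,0,0],"hand":0.25},{"turn":[0,0,0],"travel":[0,0,0],"hand":0.2},{"turn":[0,0,0],"travel":[0,0,0],"hand":0.1},{"turn":[0,0,0],"travel":[0,0,0],"hand":0},{"turn":[0,0,0],"travel":[0,0,0],"hand":0},{"turn":[0,0,0],"travel":[0,0,0],"hand":0},{"turn":[0,0,0],"travel":[0,0,0],"hand":0}]'
python3 -m crank '[{"turn":[0,0,0],"travel":[0,0,-0.005],"hand":0},{"turn":[0,0,0],"travel":[0,0,-0.01],"hand":0},{"turn":[0,0,0],"travel":[0,0,-0.015],"hand":0},{"turn":[0,0,0],"travel":[0,0,-0.025],"hand":0},{"turn":[0,0,0],"travel":[0,0,-0.03],"hand":0},{"turn":[0,0,0],"travel":[0,0,-0.03],"hand":0},{"turn":[0,0,0],"travel":[0,0,-0.03],"hand":0},{"turn":[0,0,0],"travel":[0,0,-0.03],"hand":0},{"turn":[0,0,0],"travel":[0,0,-0.03],"hand":0},{"turn":[0,0,0],"travel":[0,0,-0.015],"hand":0}]'
python3 - <<'E'
from rig import optics,get_obs
import cv2,pickle,numpy as np
c=optics.read_camera("wrist");d=optics.read_camera("scene");pickle.dump((c,d,get_obs()),open("w5.pkl","wb"))
cv2.imwrite("pics/w5.png",np.hstack([cv2.resize(c["color"],(480,360)),cv2.resize(d["color"][190:350,180:322],(320,360))]))
E
```

```text
time: 11.48
position: [0.6359, 0.1208, 0.0257]
eef_rot: [[-0.95, 0.313, 0.0], [0.313, 0.95, -0.0], [-0.0, -0.0, -1.0]]
force: [0.5, 0.2, 0.6]
grip_width: 1.001
grasp_force: 0.0
time: 12.32
position: [0.6379, 0.1211, 0.2513]
eef_rot: [[-0.95, 0.314, 0.007], [0.314, 0.95, 0.002], [-0.006, 0.004, -1.0]]
force: [0.8, 1.2, -0.0]
grip_width: 1.001
grasp_force: 0.0
```

View pics/w5.png

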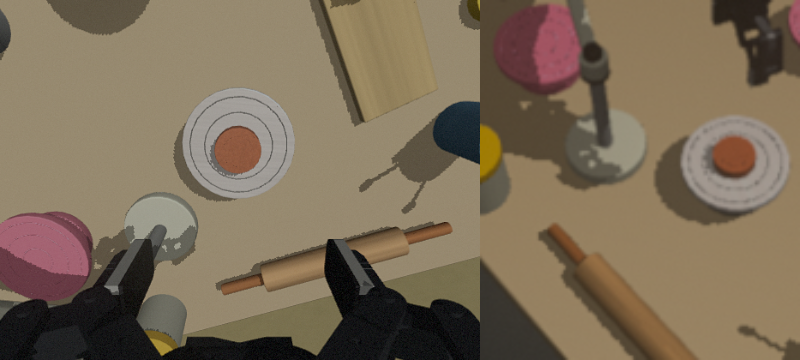

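The medallion sits centred on the wheel: in the wrist view it is at (238,149), with the wheel at (238,143). Next I'll turn the tool to suit the knob.

```bash
python3 - <<'E'
import pickle
from h import *
c,d,o=pickle.load(open("w5.pkl","rb"))
print("med",plane(c,(238,149),.078,480/560),"wheel",plane(c,(238,143),.06,480/560),"base",plane(c,(162,228),.022,480/560))
E
python3 -m crank '[{"turn":[0,0,0.12],"travel":[0,0,0],"hand":0},{"turn":[0,0,0.12],"travel":[0,0,0],"hand":0},{"turn":[0,0,0.12],"travel":[0,0,0],"hand":0},{"turn":[0,0,0.12],"travel":[0,0,0],"hand":0},{"turn":[0,0,0.12],"travel":[0,0,0],"hand":0},{"turn":[0,0,0.12],"travel":[0,0,0],"hand":0},{"turn":[0,0,0.12],"travel":[0,0,0],"hand":0},{"turn":[0,0,0.12],"travel":[0,0,0],"hand":0},{"turn":[0,0,0.12],"travel":[0,0,0],"hand":0},{"turn":[0,0,0.12],"travel":[0,0,0],"hand":0}]'
python3 -m crank '[{"turn":[0,0,0.12],"travel":[0,0,0],"hand":0},{"turn":[0,0,0.11],"travel":[0,0,0],"hand":0},{"turn":[0,0,0],"travel":[0,0,0],"hand":0},{"turn":[0,0,0],"travel":[0,0,0],"hand":0},{"turn":[0,0,0],"travel":[0,0,0],"hand":0},{"turn":[0,0,0],"travel":[0,0,0],"hand":0},{"turn":[0,0,0],"travel":[0,0,0],"hand":0},{"turn":[0,0,0],"travel":[0,0,0],"hand":0},{"turn":[0,0,0],"travel":[0,0,0],"hand":0},{"turn":[0,0,0],"travel":[0,0,0],"hand":0}]'
python3 go.py 0.625 -0.253 0.255; python3 -c "from rig import get_obs;print(get_obs()['joint_pos'])"
```

```text
med [0.63593075 0.12134866] wheel [0.63276503 0.12241875] base [ 0.72766097 -0.02903598]
time: 13.25
position: [0.6348, 0.1206, 0.2447]
eef_rot: [[-0.046, 0.999, -0.002], [0.999, 0.046, -0.001], [-0.0, -0.002, -1.0]]
force: [-0.5, -0.7, 0.5]
grip_width: 1.002
grasp_force: 0.0
time: 14.08
position: [0.6359, 0.1207, 0.2458]
eef_rot: [[0.177, 0.984, 0.0], [0.984, -0.177, 0.0], [0.0, 0.0, -1.0]]
force: [-0.7, 0.6, -0.1]
grip_width: 1.0
grasp_force: 0.0
tool shift [-0.3697  0.0553 -0.0093] pos [0.6359 0.1207 0.2458] t 14.0833 yaw y -10.19
[-31.32456075  27.02821957  23.84697411 100.98439657 -13.01443735
  54.70289415 -12.41420625]
```

```bash
python3 -m crank '[{"turn":[0,0,0],"travel":[-0.01,0.002,-0.003],"hand":0},{"turn":[0,0,0],"travel":[-0.02,0.003,-0.003],"hand":0},{"turn":[0,0,0],"travel":[-0.03,0.0045,-0.003],"hand":0},{"turn":[0,0,0],"travel":[-0.03,0.0045,0],"hand":0},{"turn":[0,0,0],"travel":[-0.03,0.0045,0],"hand":0},{"turn":[0,0,0],"travel":[-0.03,0.0045,0],"hand":0},{"turn":[0,0,0],"travel":[-0.03,0.0045,0],"hand":0},{"turn":[0,0,0],"travel":[-0.03,0.0045,0],"hand":0},{"turn":[0,0,0],"travel":[-0.03,0.0045,0],"hand":0},{"turn":[0,0,0],"travel":[-0.03,0.0045,0],"hand":0}]'
python3 -m crank '[{"turn":[0,0,0],"travel":[-0.03,0.0045,0],"hand":0},{"turn":[0,0,0],"travel":[-0.03,0.0045,0],"hand":0},{"turn":[0,0,0],"travel":[-0.025,0.003,0],"hand":0},{"turn":[0,0,0],"travel":[-0.015,0.002,0],"hand":0},{"turn":[0,0,0],"travel":[0,0,0],"hand":0},{"turn":[0,0,0],"travel":[0,0,0],"hand":0},{"turn":[0,0,0],"travel":[0,0,0],"hand":0},{"turn":[0,0,0],"travel":[0,0,0],"hand":0},{"turn":[0,0,0],"travel":[0,0,0],"hand":0},{"turn":[0,0,0],"travel":[0,0,0],"hand":0}]'
python3 go.py 0.625 -0.253 0.187
python3 - <<'E'
from rig import optics,get_obs
import cv2,pickle,numpy as np
c=optics.read_camera("wrist");o=get_obs();print(o["joint_pos"].round(0));pickle.dump((c,o),open("w6.pkl","wb"))
cv2.imwrite("pics/w6.png",cv2.resize(c["color"],(800,600),interpolation=cv2.INTER_CUBIC))
E
```

```text
time: 14.92
position: [0.628, -0.1547, 0.2552]
eef_rot: [[0.178, 0.984, 0.0], [0.984, -0.178, -0.0], [-0.0, 0.0, -1.0]]
force: [0.4, -0.4, -0.1]
grip_width: 1.003
grasp_force: 0.0
time: 15.75
position: [0.625, -0.2513, 0.2546]
eef_rot: [[0.175, 0.985, -0.0], [0.985, -0.175, 0.001], [0.001, -0.0, -1.0]]
force: [-0.2, 0.1, -0.8]
grip_width: 1.003
grasp_force: 0.0
tool shift [-0.0017  0.0003  0.0676] pos [ 0.625  -0.2513  0.2546] t 15.75 yaw y -10.05
[  1.  29.  26.  97. -14.  57.  22.]
```

View pics/w6.png

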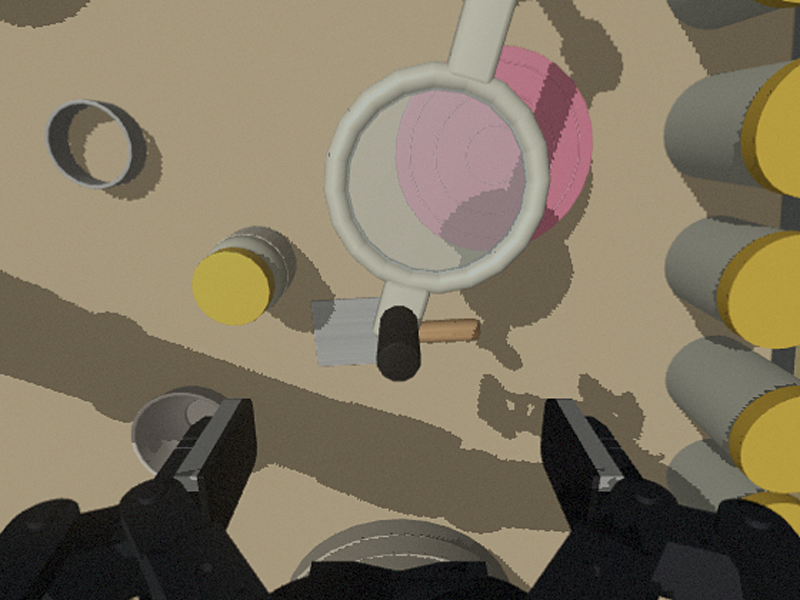

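The wrist view shows the knob top at (399,362) and the lens centre at (437,177).

```bash
python3 - <<'E'
import pickle
from h import *
c,o=pickle.load(open("w6.pkl","rb"));R=np.array(o["eef_rot"])
k=plane(c,(399,362),.251,1/.7);l=plane(c,(437,177),.2055,1/.7)
print(k,l,"dir",(k-l)/np.linalg.norm(k-l),np.linalg.norm(k-l), R.T@np.r_[k-o["position"][:2],0])
u=(l-k)/np.linalg.norm(l-k);print("pivot",k+.245*u,l+.18*u)
E
```

```text
[ 0.62497894 -0.25502646] [ 0.65297631 -0.19198819] dir [-0.40590074 -0.91391717] 0.06897591370773824 [-3.28546738e-03  6.39280551e-04 -1.73529535e-06]
pivot [ 0.72442462 -0.03111676] [ 0.72603844 -0.0274831 ]
```

```bash
python3 -m crank '[{"turn":[0,0,0],"travel":[-0.003,0,0.005],"hand":0},{"turn":[0,0,0],"travel":[0,0.0005,0.01],"hand":0},{"turn":[0,0,0],"travel":[0,0,0.01],"hand":0},{"turn":[0,0,0],"travel":[0,0,0.01],"hand":0},{"turn":[0,0,0],"travel":[0,0,0.01],"hand":0},{"turn":[0,0,0],"travel":[0,0,0.01],"hand":0},{"turn":[0,0,0],"travel":[0,0,0.008],"hand":0},{"turn":[0,0,0],"travel":[0,0,0.003],"hand":0},{"turn":[0,0,0],"travel":[0,0,0],"hand":0},{"turn":[0,0,0],"travel":[0,0,0],"hand":0}]' 20
python3 -m crank '[{"turn":[0,0,0],"travel":[0,0,0],"hand":0.2},{"turn":[0,0,0],"travel":[0,0,0],"hand":0.4},{"turn":[0,0,0],"travel":[0,0,0],"hand":0.6},{"turn":[0,0,0],"travel":[0,0,0],"hand":0.7},{"turn":[0,0,0],"travel":[0,0,0],"hand":0.7},{"turn":[0,0,0],"travel":[0,0,0],"hand":0.7},{"turn":[0,0,0],"travel":[0,0,0],"hand":0.7},{"turn":[0,0,0],"travel":[0,0,0],"hand":0.7},{"turn":[0,0,0],"travel":[0,0,0],"hand":0.7},{"turn":[0,0,0],"travel":[0,0,0],"hand":0.7}]' 20
python3 go.py 0.6249 -0.2545 0.187
```

```text
time: 16.63
position: [0.6246, -0.2563, 0.1887]
eef_rot: [[0.177, 0.984, 0.0], [0.984, -0.177, -0.0], [-0.0, 0.0, -1.0]]
force: [0.9, -0.3, -0.3]
grip_width: 1.003
grasp_force: 0.0
time: 17.47
position: [0.6245, -0.2561, 0.1887]
eef_rot: [[0.177, 0.984, -0.0], [0.984, -0.177, -0.0], [-0.0, -0.0, -1.0]]
force: [-0.4, -0.0, -0.4]
grip_width: 0.299
grasp_force: 0.0
tool shift [0.0017 0.0001 0.0017] pos [ 0.6245 -0.2561  0.1887] t 17.4667 yaw y -10.19
```

```bash
python3 -m crank '[{"turn":[0,0,0.03],"travel":[0.002,-0.0071,0],"hand":0.7},{"turn":[0,0,0.03],"travel":[0.002,-0.0071,0],"hand":0.7},{"turn":[0,0,0.06],"travel":[0.0041,-0.0141,0],"hand":0.7},{"turn":[0,0,0.06],"travel":[0.0041,-0.0141,0],"hand":0.7},{"turn":[0,0,0.06],"travel":[0.0041,-0.0141,0],"hand":0.7},{"turn":[0,0,0.06],"travel":[0.0041,-0.0141,0],"hand":0.7},{"turn":[0,0,0.06],"travel":[0.0041,-0.0141,0],"hand":0.7},{"turn":[0,0,0.06],"travel":[0.0041,-0.0141,0],"hand":0.7},{"turn":[0,0,0.06],"travel":[0.0041,-0.0141,0],"hand":0.7},{"turn":[0,0,0.06],"travel":[0.0041,-0.0141,0],"hand":0.7}]'
cat > arc.py <<'E'
import numpy as np
from rig import get_obs
o=get_obs();v=o["position"][:2]-[.728,-.0315];R=o["eef_rot"]
print("r",np.linalg.norm(v),"ang",np.degrees(np.arctan2(v[1],v[0])),"yaw",np.degrees(np.arctan2(R[1,1],R[0,1])),"j",o["joint_pos"].round(0),o["force"].round(1),o["position"].round(4))
E
python3 arc.py
```

```text
time: 18.3
position: [0.5255, -0.1721, 0.1891]
eef_rot: [[0.66, 0.751, 0.003], [0.751, -0.66, -0.001], [0.001, 0.003, -1.0]]
force: [2.1, -0.6, -1.0]
grip_width: 0.298
grasp_force: 1.2
r 0.24650270260543983 ang -145.21938985284316 yaw -41.33162810850104 j [-12.  25.  34. 116. -20.  44.  -7.] [ 2.1 -0.6 -1. ] [ 0.5255 -0.1721  0.1891]
```

```bash
python3 -m crank '[{"turn":[0,0,0.06],"travel":[0.0041,-0.0141,0],"hand":0.7},{"turn":[0,0,0.06],"travel":[0.0041,-0.0141,0],"hand":0.7},{"turn":[0,0,0.06],"travel":[0.0041,-0.0141,0],"hand":0.7},{"turn":[0,0,0.06],"travel":[0.0041,-0.0141,0],"hand":0.7},{"turn":[0,0,0.06],"travel":[0.0041,-0.0141,0],"hand":0.7},{"turn":[0,0,0.06],"travel":[0.0041,-0.0141,0],"hand":0.7},{"turn":[0,0,0.06],"travel":[0.0041,-0.0141,0],"hand":0.7},{"turn":[0,0,0.06],"travel":[0.0041,-0.0141,0],"hand":0.7},{"turn":[0,0,0.06],"travel":[0.0041,-0.0141,0],"hand":0.7},{"turn":[0,0,0.06],"travel":[0.0041,-0.0141,0],"hand":0.7}]'
python3 arc.py
```

```text
time: 19.13
position: [0.4824, -0.0341, 0.1892]
eef_rot: [[0.969, 0.247, 0.002], [0.247, -0.969, -0.001], [0.001, 0.002, -1.0]]
force: [0.5, -1.9, -0.1]
grip_width: 0.3
grasp_force: 1.1
r 0.2456520188096999 ang -179.40254820398778 yaw -75.72931040681476 j [-36.  23.  46. 125. -25.  42. -49.] [ 0.5 -1.9 -0.1] [ 0.4824 -0.0341  0.1892]
```

```bash
python3 -m crank '[{"turn":[0,0,0.06],"travel":[0.0041,-0.0141,0],"hand":0.7},{"turn":[0,0,0.06],"travel":[0.0041,-0.0141,0],"hand":0.7},{"turn":[0,0,0.06],"travel":[0.0041,-0.0141,0],"hand":0.7},{"turn":[0,0,0.06],"travel":[0.0041,-0.0141,0],"hand":0.7},{"turn":[0,0,0.06],"travel":[0.0041,-0.0141,0],"hand":0.7},{"turn":[0,0,0.06],"travel":[0.0041,-0.0141,0],"hand":0.7},{"turn":[0,0,0.06],"travel":[0.0041,-0.0141,0],"hand":0.7},{"turn":[0,0,0.06],"travel":[0.0041,-0.0141,0],"hand":0.7},{"turn":[0,0,0.06],"travel":[0.0041,-0.0141,0],"hand":0.7},{"turn":[0,0,0.06],"travel":[0.0041,-0.0141,0],"hand":0.7}]'
python3 arc.py
```

```text
time: 19.97
position: [0.5244, 0.1045, 0.1889]
eef_rot: [[0.939, -0.343, -0.001], [-0.343, -0.939, -0.001], [-0.0, 0.001, -1.0]]
force: [-0.8, -1.7, 0.8]
grip_width: 0.296
grasp_force: 1.1
r 0.24479387980466086 ang 146.25603723318122 yaw -110.06514992347924 j [-55.  31.  55. 119. -34.  48. -89.] [-0.8 -1.7  0.8] [0.5244 0.1045 0.1889]
```

```bash
python3 -m crank '[{"turn":[0,0,0.06],"travel":[0.0041,-0.0141,0],"hand":0.7},{"turn":[0,0,0.06],"travel":[0.0041,-0.0141,0],"hand":0.7},{"turn":[0,0,0.06],"travel":[0.0041,-0.0141,0],"hand":0.7},{"turn":[0,0,0.06],"travel":[0.0041,-0.0141,0],"hand":0.7},{"turn":[0,0,0.06],"travel":[0.0041,-0.0141,0],"hand":0.7},{"turn":[0,0,0.06],"travel":[0.0041,-0.0141,0],"hand":0.7},{"turn":[0,0,0.03],"travel":[0.002,-0.0071,0],"hand":0.7},{"turn":[0,0,0.03],"travel":[0.002,-0.0071,0],"hand":0.7},{"turn":[0,0,0],"travel":[0,0,0],"hand":0.7},{"turn":[0,0,0],"travel":[0,0,0],"hand":0.7}]'
python3 arc.py
python3 - <<'E'
from rig import optics,get_obs
import cv2,pickle,numpy as np
c=optics.read_camera("wrist");a=optics.read_camera("scene");b=optics.read_camera("side");pickle.dump((c,a,b,get_obs()),open("w7.pkl","wb"))
L=cv2.resize(c["color"],(480,360));R=np.vstack([cv2.resize(a["color"][210:300,240:346],(320,272)),cv2.resize(b["color"][150:250,236:354],(320,271))])
cv2.imwrite("pics/w7.png",np.hstack([np.vstack([L,np.zeros((183,480,3),np.uint8)]),R]))
E
```

```text
time: 20.8
position: [0.5989, 0.1751, 0.1885]
eef_rot: [[0.721, -0.693, 0.0], [-0.693, -0.721, -0.0], [0.0, 0.0, -1.0]]
force: [0.3, 0.1, -0.2]
grip_width: 0.304
grasp_force: 0.0
r 0.2436671732500062 ang 122.00370316203771 yaw -133.87664461187458 j [ -58.   40.   59.  108.  -42.   57. -113.] [ 0.3  0.1 -0.2] [0.5989 0.1751 0.1885]
```

View pics/w7.png

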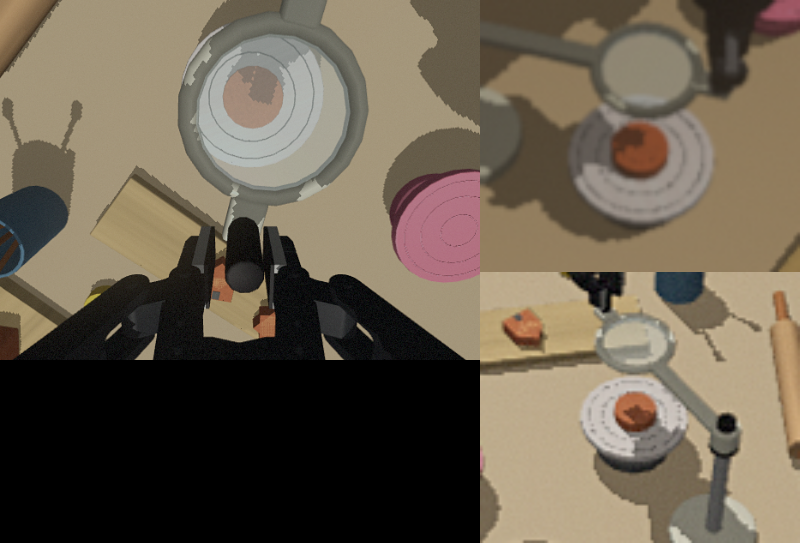

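The lens rim centre is at wrist (273,109), scene crop (648,68) and side crop (635,343). The medallion is at wrist (252,97), scene crop (640,149) and side crop (636,411).

```bash
python3 - <<'E'
import pickle
from h import *
c,a,b,o=pickle.load(open("w7.pkl","rb"))
P=np.array([.728,-.0315])
for n,cam,s,off,l,m in(("w",c,480/560,(0,0),(273,109),(252,97)),("sc",a,np.array([320/106,272/90]),(240,210),(168,68),(160,149)),("sd",b,np.array([320/118,2.71]),(236,150),(155,71),(156,139))):
    L=plane(cam,l,.2,s,off);M=plane(cam,m,.078,s,off)
    A=lambda q:np.degrees(np.arctan2(*(q-P)[::-1])).round(2)
    print(n,L.round(4),M.round(4),"diff",(L-M).round(4),"angs",A(L),A(M),"r",np.linalg.norm(L-P),np.linalg.norm(M-P))
E
```

```text
w [0.6348 0.1151] [0.6384 0.12  ] diff [-0.0036 -0.0049] angs 122.44 120.61 r 0.1737427217814351 0.17601160484189027
sc [0.6299 0.1189] [0.6395 0.1234] diff [-0.0096 -0.0045] angs 123.11 119.75 r 0.17958495506682431 0.1783965907557485
sd [0.6332 0.1213] [0.6389 0.1161] diff [-0.0058  0.0052] angs 121.82 121.11 r 0.17984812352693608 0.17238757997653628
```

```bash
python3 -m crank '[{"turn":[0,0,0.005],"travel":[0.0003,-0.0012,0],"hand":0.7},{"turn":[0,0,0.005],"travel":[0.0003,-0.0012,0],"hand":0.7},{"turn":[0,0,0.005],"travel":[0.0003,-0.0012,0],"hand":0.7},{"turn":[0,0,0.005],"travel":[0.0003,-0.0012,0],"hand":0.7},{"turn":[0,0,0.005],"travel":[0.0003,-0.0012,0],"hand":0.7},{"turn":[0,0,0.005],"travel":[0.0003,-0.0012,0],"hand":0.7},{"turn":[0,0,0.005],"travel":[0.0003,-0.0012,0],"hand":0.7},{"turn":[0,0,0],"travel":[0,0,0],"hand":0.7},{"turn":[0,0,0],"travel":[0,0,0],"hand":0.7},{"turn":[0,0,0],"travel":[0,0,0],"hand":0.7}]'
python3 arc.py
python3 - <<'E'
# image code: shift of lens rim in the scene and side pictures by template matching against the previous pictures
from rig import optics,get_obs
import cv2,pickle
from h import *
c0,a0,b0,o0=pickle.load(open("w7.pkl","rb"))
for n,p,(u,v) in(("scene",a0,(295.5,232.4)),("side",b0,(293,176))):
    q=optics.read_camera(n);u,v=int(u),int(v);h,w=17,20
    T=p["color"][v-h:v+h,u-w:u+w];S=q["color"][v-h-12:v+h+12,u-w-12:u+w+12]
    up=lambda i:cv2.resize(i,None,fx=4,fy=4,interpolation=cv2.INTER_CUBIC)
    m=cv2.minMaxLoc(cv2.matchTemplate(up(S),up(T),cv2.TM_CCOEFF_NORMED));d=np.array(m[3])/4-12
    print(n,d,m[1],"moved",plane(q,np.array([u,v])+d,.2)-plane(q,(u,v),.2))
E
```

```text
time: 21.78
position: [0.6065, 0.1795, 0.1887]
eef_rot: [[0.695, -0.719, 0.001], [-0.719, -0.695, -0.0], [0.001, -0.001, -1.0]]
force: [-0.6, -0.2, -0.1]
grip_width: 0.297
grasp_force: 0.3
r 0.24344675322017664 ang 119.92831076296713 yaw -135.95647904715426 j [ -58.   41.   60.  107.  -42.   58. -116.] [-0.6 -0.2 -0.1] [0.6065 0.1795 0.1887]
scene [-0.5  1.5] 0.9240777492523193 moved [0.00427412 0.00256998]
side [ 1.5 -0.5] 0.8710562586784363 moved [0.00513936 0.00219697]
```

```bash
python3 -m crank '[{"turn":[0,0,0],"travel":[0,0.0035,0],"hand":0.6},{"turn":[0,0,0],"travel":[0,0,0],"hand":0.5},{"turn":[0,0,0],"travel":[0,0,0],"hand":0.4},{"turn":[0,0,0],"travel":[0,0,0],"hand":0.3},{"turn":[0,0,0],"travel":[0,0,0],"hand":0.3},{"turn":[0,0,0],"travel":[0,0,-0.005],"hand":0.3},{"turn":[0,0,0],"travel":[0,0,-0.015],"hand":0.3},{"turn":[0,0,0],"travel":[0,0,-0.025],"hand":0.3},{"turn":[0,0,0],"travel":[0,0,-0.025],"hand":0.3},{"turn":[0,0,0],"travel":[0,0,-0.02],"hand":0.3}]'
python3 -m crank '[{"turn":[0,0,0],"travel":[-0.01,0,-0.02],"hand":0.3},{"turn":[0,0,0],"travel":[-0.01,0,-0.01],"hand":0.3},{"turn":[0,0,0],"travel":[-0.01,0,0],"hand":0.3},{"turn":[0,0,0],"travel":[-0.01,0,0],"hand":0.3},{"turn":[0,0,0],"travel":[0,0,0],"hand":0.3},{"turn":[0,0,0],"travel":[0,0,0],"hand":0.3},{"turn":[0,0,0],"travel":[0,0,0],"hand":0.3},{"turn":[0,0,0],"travel":[0,0,0],"hand":0.3},{"turn":[0,0,0],"travel":[0,0,0],"hand":0.3},{"turn":[0,0,0],"travel":[0,0,0],"hand":0.3}]'
python3 arc.py
python3 - <<'E'
from rig import optics,get_obs
import cv2,pickle
from h import *
c=optics.read_camera("wrist");g=c["color"];hsv=cv2.cvtColor(g,cv2.COLOR_BGR2HSV);E=c["extrinsics"]
pr=lambda p:cv2.projectPoints(np.array(p,float).reshape(1,3),cv2.Rodrigues(E[:3,:3])[0],E[:3,3],c["K"],np.array(c["dist"]))[0].ravel()
print("expect med",pr([.637,.121,.078]),"lens",pr([.637,.121,.2]))
m=cv2.inRange(hsv,(0,60,60),(14,255,255));n,l,s,ce=cv2.connectedComponentsWithStats(m)
for i in range(1,n):
    if s[i,4]>300: print("orange",s[i],ce[i].round(1),plane(c,ce[i],.078))
gr=cv2.medianBlur(cv2.cvtColor(g,cv2.COLOR_BGR2GRAY),5)
k=cv2.HoughCircles(gr,cv2.HOUGH_GRADIENT_ALT,1.5,10,param1=150,param2=.6,minRadius=30,maxRadius=140)
if k is not None:
  for q in k[0]: print("circ",q.round(1),plane(c,q[:2],.2))
c0,a0,b0,o0=pickle.load(open("w7.pkl","rb"))
for n,p,(u,v) in(("scene",a0,(295,232)),("side",b0,(293,176))):
    q=optics.read_camera(n);h,w=17,20
    T=p["color"][v-h:v+h,u-w:u+w];S=q["color"][v-h-12:v+h+12,u-w-12:u+w+12]
    up=lambda i:cv2.resize(i,None,fx=4,fy=4,interpolation=cv2.INTER_CUBIC)
    mm=cv2.minMaxLoc(cv2.matchTemplate(up(S),up(T),cv2.TM_CCOEFF_NORMED));d=np.array(mm[3])/4-12
    print(n,mm[1],"moved",plane(q,np.array([u,v])+d,.2)-plane(q,(u,v),.2))
E
```

```text
time: 22.72
position: [0.6046, 0.1764, 0.2819]
eef_rot: [[0.695, -0.719, 0.003], [-0.719, -0.695, 0.0], [0.002, -0.002, -1.0]]
force: [0.7, -0.4, -0.7]
grip_width: 0.698
grasp_force: 0.0
time: 23.55
position: [0.576, 0.2051, 0.3085]
eef_rot: [[0.694, -0.72, -0.0], [-0.72, -0.694, -0.001], [0.0, 0.0, -1.0]]
force: [0.3, -0.2, 0.0]
grip_width: 0.702
grasp_force: 0.0
r 0.28119583480148763 ang 122.71112781988322 yaw -136.01965758231262 j [ -67.   34.   68.  102.  -34.   68. -124.] [ 0.3 -0.2  0. ] [0.576  0.2051 0.3085]
expect med [291.84538802  71.78228775] lens [297.82900854  63.16093706]
orange [ 267   44   51   54 1551] [291.4  74.4] [0.63549143 0.12325258]
orange [ 11  56  42  49 864] [30.8 80.7] [0.8332971  0.32365626]
orange [  2 203  91  65 566] [ 50.6 231.3] [0.7224578  0.46038516]
orange [ 249  230   35   42 1012] [266.8 252. ] [0.50996544 0.29460553]
orange [   0  273   82  139 5764] [ 31.  331.8] [0.66043967 0.60741024]
orange [ 301  273   43   42 1082] [321.6 294.4] [0.41501808 0.28906529]
circ [300.   61.5  56.3] [0.63664459 0.11906776]
circ [280.5 312.   88.3] [0.4949281  0.28611479]
circ [276.  336.   98.2] [0.47912419 0.30868526]
circ [300.   61.5  68.3] [0.63664459 0.11906776]
circ [ 63.  217.5  34.2] [0.69511665 0.34738663]
scene 0.6928027868270874 moved [0.00482197 0.00314568]
side 0.785376250743866 moved [0.00507467 0.0010478 ]
```

```bash
python3 -c "from rig import r;print(r.hand_in())"
```

```text
the job is handed in; nothing more can be done
None
```

The medallion is face up on the wheel, centred to within a few mm, the lens measures about 4 mm off its centre (limit 12 mm), the gripper is clear of everything, and I handed the job in at about 24 s; no verdict came back.

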